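# Deburr the bore of a stage insert

## Robot

A 6-joint arm with a two-finger parallel gripper is mounted at the origin on a cart in front of the work surface, level with it; the furniture and walls round the work are solid. World frame = base frame: x ahead of the robot, y to its left, z up, the work surface at z = 0. Lengths are in m, angles in degrees, forces in N, time in s.
With the tool pointing down it reaches from about 0.35 to 0.925 m from the base axis. Payload 6.4 kg.
Tool frame: the origin (TCP) lies at the very end of the fingers, on their centre line; the grasp point (between the pads) lies behind it (bot.tcp_to_grasp is the z of the grasp point in the tool frame, in m); z points along the fingers, y is the line along which they close (so a half turn about z gives the same grasp; the last joint's range is limited). The gripper opens to 94 mm and grips with 3 to 60 N. Pads are 16 mm wide; open, the fingers measure 119 mm over their backs; the gripper's body (75 mm by 177 mm) begins 78 mm behind the grasp point.
Start: joints at [-81.881, 14.043, 89.255, -0, 76.702, -9.975], TCP at [0.202, -0.618, 0.205] pointing down, gripper open.
Joint ranges: [-179.41, 179.41], [-58.25, 129.5], [7.25, 145.43], [-54.29, 234.29], [11.92, 165.04], [-157.13, 157.13]. Speed limits (degrees/s): [147.25, 147.25, 180, 180, 180, 180].

## Interface

Orientations are given as [roll, pitch, yaw] about the fixed x, y, z axes, in that order (R = Rz(yaw) Ry(pitch) Rx(roll)).
In Python, from rig import bot, get_image, camera_params, job_done gives the robot as it stands (bot), with the cameras as plain functions and the job as plain functions.
- The arm moves only by the tool move_tool, called after "Emit:" by a JSON object that holds its "fn" and its "kwargs", one argument or row to a line. Schema: {"type":"object","properties":{"motion":{"type":"array","items":{"type":"array","items":{"type":"array","items":{"type":"number"},"minItems":7,"maxItems":7},"minItems":1,"maxItems":10},"minItems":1,"maxItems":1},"clamp_n":{"type":"number"},"only":{"type":"string"},"quiet":{"type":"boolean"},"lines":{"type":"string"}},"required":["motion"],"additionalProperties":false}. motion is a list that holds a single list of rows (three levels of brackets), with 1 to 10 rows, each of 7 numbers: the finger opening in m, then dx, dy, dz in a scale on which 1.0 is 0.75 m, then a rotation vector rx, ry, rz in parts of the range, where 1.0 means 360 degrees; each row is the pose to reach, as a shift and turn from the pose commanded when the call began, along the tool's axes at that moment; what a row does not reach only later rows make up. A row lasts 1/8 s, in which the tool goes at most 0.0625 m and 10.7 degrees, less where a joint would pass 70% of its speed; a pose out of reach is approached as far as the arm can. The fingers move at their own pace and stop on an object; clamp_n is the grip in N (left out, the last holds). Time passes only in rows, so rows that do not move let the fingers close. The tool returns the time, the measured TCP pose, the force, the opening and the grip force at its end. only (a regular expression) keeps the lines of the reply that match it, lines (a string "A,B") keeps lines A to B, and quiet returns only ok. Shift and turn numbers lie between -1 and 1, and a call with a number outside is refused. Input that does not fit is refused with a message, and nothing moves.
- bot.observe(): the state, without advancing time (a new reading comes with each control period).
- get_image(name): name is "scene" or "top" or "wrist"; returns the picture (420x560x3 uint8, red, green, blue); there is no depth.
- camera_params(name): a dict with "intrinsics" (3x3 intrinsics, pixels), "dist_coeffs" ([k1, k2, p1, p2, k3] as OpenCV has them; the pictures are not rectified), "position" and "orientation" of the camera in the world. Camera axes: x right, y up, looking along -z (the intrinsics and any distortion apply to the point x, -y, -z); pixel columns grow to the right and rows downward; lengths in m; the calibration is good to about 2 mm. A picture is of the moment at which its call begins: read the wrist's pose just before it. camera_params takes no time and is no camera call; for the wrist camera it gives the pose at the moment of the call.
- job_done(): hands the job in; it is judged then, once.
The state is a dict: "time_s": time; "joint_pos": joint angles; "qvel": joint speeds; "tau": joint torques, N m; "ee_pos": TCP position; "eef_rot": TCP orientation; "wrist_force": force on the tool from outside, world axes, zero at the start; "ft_torque": the same for the moment, N m; "gripper_width": finger opening in m; "grip_force": force on a finger pad.
Only numpy, scipy, OpenCV 4.12 (cv2) and the standard library are available. Lean on these libraries where they do the work, as an engineer would, in place of code of your own. Each camera call takes 0.05 s, during which the arm holds its last target. There are 200 camera calls.

## Task

The freshly bored aluminium stage insert needs the top edge of its round bore deburred before it goes on the microscope: push the black toggle-clamp handle fully down to hold the insert in its nest, then take the hex-handled deburring tool upright from the stand. Set its conical blade into the bore, start on the side towards the clamp and run the blade clockwise (seen from above) all the way round the top edge until it is back at the clamp side, resting lightly against the edge the whole way, without rushing. Put the tool back upright and fully home in its place in the stand, leave the insert clamped, and do not disturb the other two tools or the things on the bench.

Things in the scene. Friction and masses are not known exactly. Their poses are not given: they have to be found in the camera images.
- fixture: Nest fixture fixed to the bench: dark base plate 170 x 94 x 8 mm, two aluminium ledges with the insert between their lips, a steel toggle clamp at one end. Origin on the bench under the bore's axis; x points from the bore to the clamp, z up. Base from x = -64 to 106 mm. Only the clamp is higher than 38 mm: its bracket (x 62 to 102, 20 mm wide) reaches 64 mm.
- clamp_hinge (a point): Middle of the clamp handle's hinge axis: 80 mm from the fixture's origin along its x, 59 mm above the bench; the axis runs along the fixture's y. Closed, the clamp's hold-down arm lies at y = 0 from x = 29 to 75 mm, under 70 mm above the bench, its sprung rubber foot on the insert at x = 35 mm.
- clamp_handle (a joint): Handle angle, rad: 0 open (handle rises outwards, away from the bore, 63 degrees above level), 1.1 fully closed at a stop (level, pointing along the fixture's +x). Starts at 0 to 0.35. Pushing its inner/upper side outwards and down closes it and swings the linked arm down. It stays where it is left (5 N at the grip) and needs up to about 12 N there at the end.
- clamp_grip (a point): Point in the handle, 48 mm from its hinge axis, inside the black grip. The grip is a round bar 13 mm thick, from 24 to 62 mm from the hinge axis.
- insert: Stage insert: loose aluminium plate 110 x 75 x 8 mm with a round through bore of 48 mm diameter at its centre. Lies in the nest with 1 mm play each way, its top 38 mm above the bench. Origin at the centre of its underside, axes as the fixture's. 90 g; it is to stay where it is (within 4 mm).
- bore (a point): Centre of the bore in the plane of the insert's top face, that is of the edge to be deburred (radius 24 mm). x points to the clamp, z up; clockwise seen from above runs from +x to -y to -x to +y and back to +x.
- deburrer: Deburring tool, upright in one of the stand's three places (which one varies). Hexagonal aluminium handle up to 50 mm above the origin, 18 mm across flats (normals along the tool's y and every 60 degrees from it); flange 28 mm across, 6 mm thick at its foot; below it a barrel 16 mm across, 10 mm long, tapered below. Origin under the flange, on the stand's top; z up the handle. 
- blade_tip (a point): Point of the blade, on the tool's axis 42 mm below its origin. The blade is a cone: radius 1.5 mm at the point, 4.3 mm 5 mm up, 8 mm 11.5 mm up. A sprung neck (pivot 11 mm below the origin) lets it give sideways about 1 mm per newton, up to 7 mm. On the edge the point belongs about 5 mm (1 to 10) below the insert's top and then runs on a circle of about 19.7 mm radius.
- stand: Tool stand fixed to the bench: base 66 x 184 mm; top plate 60 x 180 mm, upper face 66 mm above the bench, with three through holes of 20 mm diameter at y = -55, 0, +55 mm, x = 0. Origin on the bench under the middle hole, y along the row. Tools stand in the holes on their flanges with 2 mm play. The hole the deburring tool came from is its place; the other two are occupied.
- scriber: Slim round aluminium scriber, 12 mm thick, standing 78 mm out of the stand on a 26 mm flange; a neighbour, to be left standing. Origin under its flange.
- nut_driver: Nut driver with a round black waisted handle 25 mm thick, standing 66 mm out of the stand; the other neighbour, to be left standing. Origin under its handle.
- coverslip_box: Small white box, 37 x 37 x 18 mm, loose on the bench; a bystander. Origin under its centre.
- loupe: Black stand loupe, 37 mm diameter, 31 mm high, loose; a bystander. Origin under its centre.
- brass_weight: Knobbed brass weight, 22 mm diameter, 33 mm high, loose; a bystander. Origin under its centre.

How it is judged (in metres and radians):
On the way, in this order (a step that is already met when the one before it is completed fails the run):
1. the toggle clamp is fully closed on the insert (value of joint clamp_handle above 1.03 rad and contact force between deburrer and insert below 0.05 N), for 0.2 s.
2. start: the blade is pressed on the bore edge at the clamp side, blade pressed on the edge (value of joint clamp_handle above 1.03 rad and contact force between deburrer and insert above 0.4 N and z of blade_tip in the frame of bore between -0.0105 and -0.001 m and x of blade_tip in the frame of bore above 0.015 m and y of blade_tip in the frame of bore between -0.0068 and 0.0068 m), for 0.25 s.
3. one eighth round, clockwise, blade pressed on the edge (value of joint clamp_handle above 1.03 rad and contact force between deburrer and insert above 0.4 N and z of blade_tip in the frame of bore between -0.0105 and -0.001 m and x of blade_tip in the frame of bore above 0.0095 m and y of blade_tip in the frame of bore below -0.0095 m), for 0.25 s.
4. a quarter round, blade pressed on the edge (value of joint clamp_handle above 1.03 rad and contact force between deburrer and insert above 0.4 N and z of blade_tip in the frame of bore between -0.0105 and -0.001 m and y of blade_tip in the frame of bore below -0.015 m and x of blade_tip in the frame of bore between -0.0068 and 0.0068 m), for 0.25 s.
5. three eighths round, blade pressed on the edge (value of joint clamp_handle above 1.03 rad and contact force between deburrer and insert above 0.4 N and z of blade_tip in the frame of bore between -0.0105 and -0.001 m and x of blade_tip in the frame of bore below -0.0095 m and y of blade_tip in the frame of bore below -0.0095 m), for 0.25 s.
6. half round, opposite the clamp, blade pressed on the edge (value of joint clamp_handle above 1.03 rad and contact force between deburrer and insert above 0.4 N and z of blade_tip in the frame of bore between -0.0105 and -0.001 m and x of blade_tip in the frame of bore below -0.015 m and y of blade_tip in the frame of bore between -0.0068 and 0.0068 m), for 0.25 s.
7. five eighths round, blade pressed on the edge (value of joint clamp_handle above 1.03 rad and contact force between deburrer and insert above 0.4 N and z of blade_tip in the frame of bore between -0.0105 and -0.001 m and x of blade_tip in the frame of bore below -0.0095 m and y of blade_tip in the frame of bore above 0.0095 m), for 0.25 s.
8. three quarters round, blade pressed on the edge (value of joint clamp_handle above 1.03 rad and contact force between deburrer and insert above 0.4 N and z of blade_tip in the frame of bore between -0.0105 and -0.001 m and y of blade_tip in the frame of bore above 0.015 m and x of blade_tip in the frame of bore between -0.0068 and 0.0068 m), for 0.25 s.
9. seven eighths round, blade pressed on the edge (value of joint clamp_handle above 1.03 rad and contact force between deburrer and insert above 0.4 N and z of blade_tip in the frame of bore between -0.0105 and -0.001 m and x of blade_tip in the frame of bore above 0.0095 m and y of blade_tip in the frame of bore above 0.0095 m), for 0.25 s.
10. the full circle is closed: back at the clamp side, blade still pressed on the edge (all of step 2), for 0.25 s.
At the end, for the whole second after the job is handed in: Clamp handle closed (over 1.03 rad), insert within 4 mm of its start; deburring tool in its hole: upright within 0.1 rad, within 5 mm of the row of holes, flange on the top plate (62 to 69.5 mm above the bench), at rest; the two neighbours upright within 0.15 rad (value of joint clamp_handle above 1.03 rad and x of deburrer in the frame of stand between -0.005 and 0.005 m and z of deburrer in the frame of stand between 0.062 and 0.0695 m and y of deburrer in the frame of stand between -0.062 and 0.062 m and angle between deburrer's own z axis and vertical below 0.1 rad and linear speed of each of deburrer, insert below 0.01 m/s and distance of insert from where it was at the start of the episode below 0.004 m and angle between each of scriber, nut_driver's own z axis and vertical below 0.15 rad); the robot touches nothing.
It fails at once if the tool is pressed on the insert with more than 15 N (contact force between deburrer and insert above 15 N).
It fails at once if the insert is shifted more than 4 mm (distance of insert from where it was at the start of the episode above 0.004 m).
It fails at once if a neighbouring tool in the stand is moved more than 10 mm (distance of any of scriber, nut_driver from where it was at the start of the episode above 0.01 m).
It fails at once if a bystander on the bench is moved more than 15 mm (distance of any of coverslip_box, loupe, brass_weight from where it was at the start of the episode above 0.015 m).
It also fails if it takes over 72 s, if anything falls off the work surface, if the arm or the gripper's body presses on something with over 40 N, if the wrist force passes 120 N, or if a joint passes its speed limit or range.

## Working session

There is one attempt and no reset: what is moved stays moved. The work goes in short steps, Python scripts to look and compute and a tool call to move; the robot and the scene stay as the last step left them, time stands still between calls to the robot, and variables do not carry over. Pictures are saved under pics/ and viewed, at most 11 in all, crops included, and the job is handed in when it is done.

```bash
ls; mkdir -p pics
```

Run:
```python
from rig import bot, get_image, camera_params, job_done
import cv2,json
for n in("scene","top"):
    im=get_image(n); cv2.imwrite(f"pics/{n}0.png",im[:,:,::-1])
    p=camera_params(n); print(n,p)
print(bot.tcp_to_grasp, bot.observe())
```

```text
pics
rig.py
scene {'intrinsics': array([[423.53672389,   0.        , 277.58648439],
       [  0.        , 423.53672389, 213.14748741],
       [  0.        ,   0.        ,   1.        ]]), 'dist_coeffs': array([-0.07569742,  0.        ,  0.        ,  0.        ,  0.        ]), 'position': array([0.03267475, 0.63429684, 0.63035574]), 'orientation': array([  56.36974662,    0.22327587, -141.14495532])}
top {'intrinsics': array([[499.92980353,   0.        , 285.58273439],
       [  0.        , 499.92980353, 212.75062533],
       [  0.        ,   0.        ,   1.        ]]), 'dist_coeffs': array([-0.15380978,  0.        ,  0.        ,  0.        ,  0.        ]), 'position': array([0.40955433, 0.03000345, 1.14373914]), 'orientation': array([  7.83069587,  -0.64006081, -89.6919656 ])}
-0.0188 {'time_s': 0.1, 'joint_pos': array([-8.18819623e+01,  1.40805723e+01,  8.93155668e+01, -9.26305597e-04,
        7.67022819e+01, -9.97585098e+00]), 'qvel': array([-0.12203846, -0.19911081, -0.10796146,  0.0166457 ,  0.03970208,
        0.06589743]), 'tau': array([-3.34765873e-04, -4.16915667e+01, -3.15524232e+01,  6.85928995e-02,
        3.09443765e-02, -5.56621706e-05]), 'ee_pos': array([ 0.20179229, -0.61732732,  0.20447262]), 'eef_rot': array([-1.79902911e+02, -1.61623005e-02,  1.80940888e+01]), 'wrist_force': array([ 0.29879137, -0.78463236, -0.29380145]), 'ft_torque': array([0.04670923, 0.01775075, 0.0182471 ]), 'grip_force': 0.0, 'gripper_width': 0.09381420226171093}
```

View pics/scene0.png

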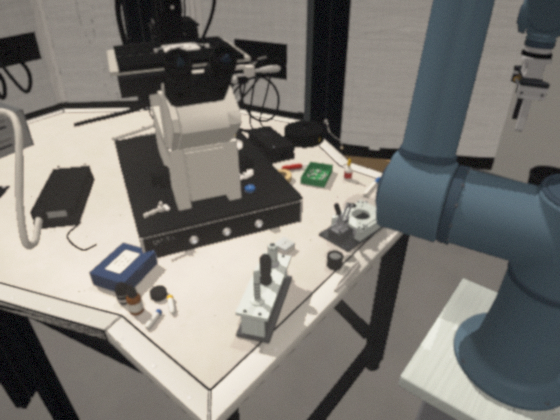

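View pics/top0.png

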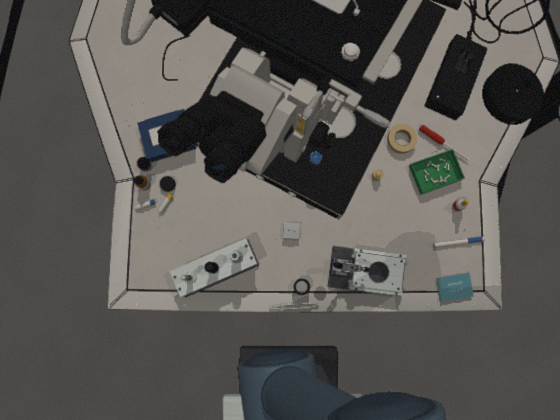

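The scene view shows the stand (265,290) and the fixture (350,225). In the top view the fixture's bore is at about (378,271), with the clamp to its left at (345,268). The stand's tools are at (187,278), (211,267, black nut driver) and (236,256). The box is at (291,231), the loupe at (302,286) and the weight at (377,176). Next I'll compute coarse positions.

Create h.py:
```python
import numpy as np, cv2
from rig import bot, get_image, camera_params, job_done
from scipy.spatial.transform import Rotation as R
def rot(e): return R.from_euler('xyz',e,degrees=True).as_matrix()
def rays(p,uv):
    uv=np.asarray(uv,float).reshape(-1,1,2)
    n=cv2.undistortPoints(uv,p['intrinsics'],p['dist_coeffs']).reshape(-1,2)
    d=np.c_[n[:,0],-n[:,1],-np.ones(len(n))]
    return p['position'],d@rot(p['orientation']).T
def plane(p,uv,z):
    o,d=rays(p,uv); return o+d*((z-o[2])/d[:,2])[:,None]
def proj(p,X):
    X=(np.asarray(X,float).reshape(-1,3)-p['position'])@rot(p['orientation'])
    X=X*[1,-1,-1]
    return cv2.projectPoints(X.reshape(-1,1,3),np.zeros(3),np.zeros(3),p['intrinsics'],p['dist_coeffs'])[0].reshape(-1,2)
def tri(obs):  # [(params,uv),...] -> point, residual
    A=np.zeros((3,3));b=np.zeros(3);L=[]
    for p,uv in obs:
        o,d=rays(p,uv);d=d[0]/np.linalg.norm(d[0]);M=np.eye(3)-np.outer(d,d);A+=M;b+=M@o;L.append((M,o))
    x=np.linalg.solve(A,b);return x,max(np.linalg.norm(M@(x-o)) for M,o in L)
def snap(name,f):
    p=camera_params(name); im=get_image(name)[:,:,::-1].copy(); cv2.imwrite(f"pics/{f}.png",im); np.savez(f"pics/{f}.npz",**p); return im,p
def load(f): return cv2.imread(f"pics/{f}.png"),dict(np.load(f"pics/{f}.npz"))
```

Run:
```python
from h import *
p=camera_params('top');np.set_printoptions(precision=4,suppress=True)
print(plane(p,[[378,271],[345,268]],0.038)); print(plane(p,[[187,278],[211,267],[236,256]],0.12));print(plane(p,[[171,270],[252,240],[258,264],[176,296]],0.066))
print(plane(p,[[291,231],[302,286],[377,176]],.02))
w=camera_params('wrist');o=bot.observe();T=rot(o['eef_rot']);print(T.T@(w['position']-o['ee_pos']),T.T@rot(w['orientation']),w['intrinsics'],w['dist_coeffs'])
```

```text
[[ 0.4327 -0.1873  0.038 ]
 [ 0.4393 -0.1136  0.038 ]]
[[0.4144 0.2201 0.12  ]
 [0.4374 0.1712 0.12  ]
 [0.4604 0.1203 0.12  ]]
[[0.4314 0.2655 0.066 ]
 [0.4979 0.091  0.066 ]
 [0.4463 0.0774 0.066 ]
 [0.3758 0.2531 0.066 ]]
[[ 0.5227  0.0058  0.02  ]
 [ 0.3993 -0.0193  0.02  ]
 [ 0.6514 -0.1926  0.02  ]]
[ 0.0669 -0.0007 -0.1796] [[ 0.0003  0.9718  0.2356]
 [ 1.     -0.0002 -0.0005]
 [-0.0005  0.2356 -0.9718]] [[327.4108   0.     284.8208]
 [  0.     327.4108 208.5053]
 [  0.       0.       1.    ]] [-0.0374  0.      0.      0.      0.    ]
```

Careful with the scale: shifts go in shares of 0.75 m and turns go in shares of 360 degrees. That gives: -0.4 m / 0.75 = -0.5333, -0.045 m / 0.75 = -0.06, 23 degrees / 360 = 0.0639.

Emit:
{"fn": "move_tool", "kwargs": {
  "motion": [
    [[0.094,0.08,-0.0933,-0.06,0,0,0.0111],[0.094,0.16,-0.1867,-0.06,0,0,0.0222],[0.094,0.2267,-0.2667,-0.06,0,0,0.0333],[0.094,0.28,-0.3333,-0.06,0,0,0.0444],[0.094,0.3333,-0.4,-0.06,0,0,0.0556],[0.094,0.3867,-0.4667,-0.06,0,0,0.0639],[0.094,0.4533,-0.5333,-0.06,0,0,0.0639],[0.094,0.4533,-0.5333,-0.06,0,0,0.0639],[0.094,0.4533,-0.5333,-0.06,0,0,0.0639],[0.094,0.4533,-0.5333,-0.06,0,0,0.0639]]
  ]
}}

```text
time_s: 1.35
ee_pos: [0.401, -0.1305, 0.2502]
eef_rot: [-180.0, 0.0, -4.7]
wrist_force: [-0.4, 0.6, -0.4]
gripper_width: 0.0942
grip_force: 0.0
```

Run:
```python
from h import *
o=bot.observe();print(o['ee_pos'],o['eef_rot'],o['joint_pos'])
snap('wrist','w1')
```

```text
[ 0.40103689 -0.13046878  0.25018582] [-1.79993131e+02  2.32046315e-02 -4.67134374e+00] [-3.35033401e+01 -2.09145431e+01  1.17955151e+02 -5.21169941e-03
  8.29830326e+01  6.11686428e+01]
```

View pics/w1.png

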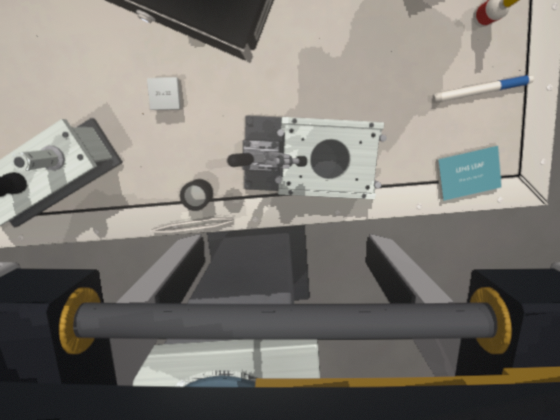

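The wrist view shows the bore at (330,158), the open handle's grip at (240,160), its arm at (265–305,158) and the loupe at (197,194), clear of the handle. I'll take a closer second view for triangulation.

In the tool's units: 0.07 m / 0.75 = 0.0933, 0.03 m / 0.75 = 0.04.

Emit:
{"fn": "move_tool", "kwargs": {
  "motion": [
    [[0.094,-0.0267,0.04,0.0467,0,0,0],[0.094,-0.0267,0.04,0.0933,0,0,0],[0.094,-0.0267,0.04,0.0933,0,0,0]]
  ]
}}

```text
time_s: 1.78
ee_pos: [0.3761, -0.1603, 0.1779]
eef_rot: [-179.8, 0.3, -5.1]
wrist_force: [-0.1, -0.4, 0.6]
gripper_width: 0.0942
grip_force: 0.0
```

Run:
```python
from h import *
w,p=snap('wrist','w2'); s,ps=snap('scene','s2'); w1,p1=load('w1')
np.set_printoptions(precision=1,suppress=True)
B=[0.433,-0.187,0.038]
for n,im,q in(('w1',w1,p1),('w2',w,p)):
    u=proj(q,[B])[0]; print(n,u)
    g=cv2.cvtColor(im,cv2.COLOR_BGR2GRAY)
    m=(g<95).astype(np.uint8)
    cs,_=cv2.findContours(m,cv2.RETR_LIST,cv2.CHAIN_APPROX_NONE)
    for c in cs:
        if len(c)>30:
            e=cv2.fitEllipse(c)
            if np.hypot(*(np.array(e[0])-u))<25: print(e,cv2.contourArea(c))
u=proj(p,[B])[0].astype(int)
a=cv2.resize(w[u[1]-75:u[1]+75,u[0]-150:u[0]+50],None,fx=2,fy=2,interpolation=cv2.INTER_CUBIC)
v=proj(ps,[[0.44,-0.13,0.06]])[0].astype(int);print(u,v)
b=cv2.resize(s[v[1]-40:v[1]+35,v[0]-50:v[0]+50],None,fx=4,fy=4,interpolation=cv2.INTER_CUBIC)
cv2.imwrite('pics/c2.png',np.hstack([a,b]))
```

```text
w1 [330.2 155.5]
((329.6013488769531, 158.3481903076172), (36.171939849853516, 37.7020149230957), 45.64540481567383) 1068.5
w2 [308.1 136.9]
((307.4783020019531, 140.45370483398438), (46.294830322265625, 47.07229232788086), 39.651031494140625) 1708.5
[308 136] [345 214]
```

View pics/c2.png

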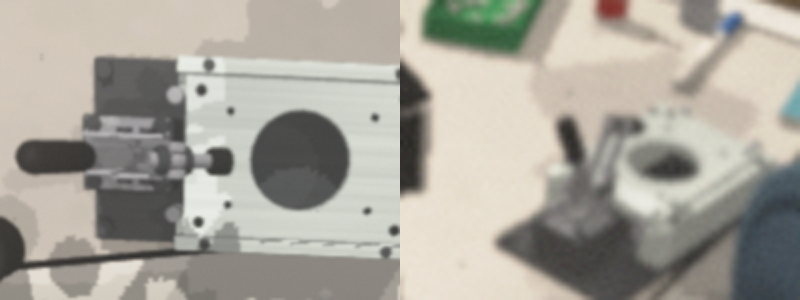

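The left crop shows the bore at about (300,160) and the black grip spanning (18–95,157); the crop origin is (158,61) at scale 2. The right crop, from the scene camera, shows the handle steep and leaning outwards, with the arm raised on the bore side and a V-shaped gap between them.

Run:
```python
from h import *
np.set_printoptions(precision=4,suppress=True)
w1,p1=load('w1');w2,p2=load('w2')
X,r=tri([(p1,[329.6,158.35]),(p2,[307.48,140.45])]);print('bore tri',X,r)
print(plane(p1,[329.6,158.35],.038),plane(p2,[307.48,140.45],.038))
g=cv2.cvtColor(w2,cv2.COLOR_BGR2GRAY);m=np.zeros_like(g);m[80:190,195:420]=255
e=cv2.Canny(cv2.resize(g,None,fx=2,fy=2,interpolation=cv2.INTER_CUBIC),40,120);e&=cv2.resize(m,None,fx=2,fy=2)
L=cv2.HoughLinesP(e,1,np.pi/360,40,minLineLength=70,maxLineGap=8)
for l in L[:,0]:
    q=plane(p2,l.reshape(2,2)/2,.038);d=q[1]-q[0];print(l/2,np.degrees(np.arctan2(d[1],d[0])),np.linalg.norm(d))
for n,im,p in(('w1',w1,p1),('w2',w2,p2)):
    u=proj(p,[[.44,-.09,.09]])[0].astype(int);g=cv2.cvtColor(im,cv2.COLOR_BGR2GRAY)
    m=np.zeros_like(g);m[u[1]-28:u[1]+28,u[0]-48:u[0]+35]=1;m&=(g<62)
    n_,lab,st,c=cv2.connectedComponentsWithStats(m)
    print(n,u,[(st[i],c[i]) for i in range(1,n_) if st[i][4]>40])
```

```text
bore tri [ 0.4296 -0.1863  0.0369] 2.5961756423301916e-05
[[ 0.4297 -0.1861  0.038 ]] [[ 0.4297 -0.1862  0.038 ]]
[319.  101.5 365.  103.5] -97.20755228068637 0.04312825483323182
[362.  179.  420.  173.5] -89.43424089416098 0.05732831162879167
[194.5 189.5 239.  186. ] -90.55033109840586 0.04458380293036807
[309.5  99.  360.  101. ] -97.02034028705084 0.04722197069289971
[362.5 170.5 368.5 112.5] -7.910591187853258 0.054810910131214204
[373. 174. 420. 170.] -89.9860789603217 0.04634245871978028
[250.  146.5 250.5 102. ] -7.0482196685972935 0.04104564831349005
[207.   89.  246.   90.5] -97.43363260475492 0.03623966249884031
w1 [242 160] [(array([229, 154,  24,  12, 185], dtype=int32), array([242.2108, 159.7189])), (array([197, 181,  14,   7,  44], dtype=int32), array([204.2273, 184.0227]))]
w2 [191 140] [(array([173, 133,  32,  14, 297], dtype=int32), array([191.1077, 139.7811]))]
```

Run:
```python
from h import *
np.set_printoptions(precision=4,suppress=True)
_,p1=load('w1');_,p2=load('w2')
yaw=np.radians(82.8);B=np.array([.4297,-.1862,0]);F=np.array([[np.cos(yaw),-np.sin(yaw),0],[np.sin(yaw),np.cos(yaw),0],[0,0,1]])
for a,b in(([242.2,159.7],[191.1,139.8]),([229,160],[171,139.5])):
    X,r=tri([(p1,a),(p2,b)]);x=F.T@(X-B);print(X,r,x,np.degrees(np.arctan2(x[2]-.059,x[0]-.08)),np.hypot(x[2]-.059,x[0]-.08))
# expected tip pixel vs handle elevation
for f in(63,55,50,45):
    f=np.radians(f);P=[B+F@np.array([.08+r*np.cos(f),0,.059+r*np.sin(f)]) for r in(.024,.062)]
    print(np.degrees(f),proj(p1,P).ravel(),proj(p2,P).ravel())
```

```text
[ 0.4406 -0.0891  0.0873] 0.000186680874450447 [0.0977 0.0013 0.0873] 57.99038939095875 0.03334018938909963
[ 0.4425 -0.0779  0.102 ] 0.00010354257544803209 [0.109  0.0009 0.102 ] 56.01436223821471 0.0518934237815227
63.0 [249.4869 157.9572 227.829  160.2032] [201.4284 138.3538 166.4162 139.0891]
55.0 [246.9628 157.7015 220.9893 159.4548] [198.5252 138.1693 158.6627 138.5564]
50.0 [245.5432 157.5328 217.2625 158.967 ] [196.9484 138.0533 154.6737 138.227 ]
45.0 [244.2587 157.3593 213.9917 158.4705] [195.5689 137.938  151.3701 137.9044]
```

In the tool's units: -0.061 m / 0.75 = -0.0813, 0.056 m / 0.75 = 0.0747, 2.2 degrees / 360 = 0.0061.

Emit:
{"fn": "move_tool", "kwargs": {
  "motion": [
    [[0.0,0.04,-0.04,0.0133,0,0,0.0061],[0.0,0.0747,-0.0813,0.0333,0,0,0.0061],[0.0,0.0747,-0.0813,0.0333,0,0,0.0061],[0.0,0.0747,-0.0813,0.0333,0,0,0.0061],[0.0,0.0747,-0.0813,0.0333,0,0,0.0061],[0.0,0.0747,-0.0813,0.0333,0,0,0.0061]]
  ],
  "clamp_n": 10
}}

```text
time_s: 2.62
ee_pos: [0.4393, -0.105, 0.1561]
eef_rot: [180.0, -0.1, -7.2]
wrist_force: [-0.4, 0.9, -0.3]
gripper_width: 0.0375
grip_force: 0.0
```

Add to h.py:
```python
yaw=np.radians(82.8);B=np.array([.4297,-.1862,0]);F=np.array([[np.cos(yaw),-np.sin(yaw),0],[np.sin(yaw),np.cos(yaw),0],[0,0,1]])
def fx(): 
    o=bot.observe(); return F.T@(o['ee_pos']-B)
```

Run:
```python
from h import *
print(fx(),bot.observe()['eef_rot'],bot.observe()['time_s'],bot.observe()['wrist_force'])
```

```text
[0.08176812 0.00062213 0.15611516] [ 1.79972227e+02 -6.43886849e-02 -7.17989185e+00] 2.625 [-0.42811497  0.90874944 -0.28514705]
```

In the tool's units: 0.05 m / 0.75 = 0.0667, 0.002 m / 0.75 = 0.0027.

Emit:
{"fn": "move_tool", "kwargs": {
  "motion": [
    [[0,0,0,0,0,0,0],[0,0,0,0,0,0,0],[0,0,0,0,0,0,0],[0,0,0,0.0267,0,0,0],[0,0,0.0027,0.0667,0,0,0],[0,0,0.0027,0.0667,0,0,0]]
  ]
}}

```text
time_s: 3.38
ee_pos: [0.4374, -0.1053, 0.1035]
eef_rot: [-179.9, 0.3, -7.1]
wrist_force: [0.2, -0.5, 0.1]
gripper_width: 0.0005
grip_force: 0.0
```

Run:
```python
from h import *
o=bot.observe();print(fx(),o['wrist_force'])
snap('scene','s3')
```

```text
[0.08117789 0.0025226  0.1034565 ] [ 0.21142641 -0.54658178  0.07187461]
```

In the tool's units: 0.0435 m / 0.75 = 0.058, -0.041 m / 0.75 = -0.0547.

Emit:
{"fn": "move_tool", "kwargs": {
  "motion": [
    [[0,0,-0.0067,0,0,0,0],[0,0,-0.0147,0.004,0,0,0],[0,0,-0.024,0.0093,0,0,0],[0,0,-0.0367,0.022,0,0,0],[0,0,-0.0427,0.0307,0,0,0],[0,0,-0.0487,0.0387,0,0,0],[0,0,-0.052,0.0467,0,0,0],[0,0,-0.0547,0.0533,0,0,0],[0,0,-0.0547,0.058,0,0,0],[0,0,-0.0547,0.058,0,0,0]]
  ]
}}

```text
time_s: 4.68
ee_pos: [0.447, -0.0666, 0.0662]
eef_rot: [179.9, -0.3, -7.1]
wrist_force: [-5.2, 0.8, 20.3]
gripper_width: 0.0004
grip_force: 9.9
```

Run:
```python
from h import *
o=bot.observe();print(fx(),o['wrist_force'],o['time_s'])
```

```text
[ 0.12087189 -0.00220794  0.06615839] [-5.15590538  0.76531767 20.32006695] 4.675
```

In the tool's units: -0.12 m / 0.75 = -0.16, -0.08 m / 0.75 = -0.1067.

Emit:
{"fn": "move_tool", "kwargs": {
  "motion": [
    [[0,0,0,0.0013,0,0,0],[0,0,0,0.0013,0,0,0],[0,0,0,0.0013,0,0,0],[0,0,0,0,0,0,0],[0,0,0,-0.04,0,0,0],[0,0,0,-0.1067,0,0,0],[0.03,0,0,-0.16,0,0,0]]
  ]
}}

```text
time_s: 5.55
ee_pos: [0.4448, -0.0653, 0.1847]
eef_rot: [180.0, -0.2, -7.1]
wrist_force: [0.3, -0.3, 0.8]
gripper_width: 0.0072
grip_force: 0.0
```

Run:
```python
from h import *
_,p=snap('scene','s4');w,q=snap('wrist','w4')
v=proj(p,[[0.44,-0.13,0.06]])[0].astype(int);s,_=load('s4')
b=cv2.resize(s[v[1]-40:v[1]+35,v[0]-50:v[0]+50],None,fx=4,fy=4,interpolation=cv2.INTER_CUBIC)
cv2.imwrite('pics/c4.png',np.hstack([b,cv2.resize(w,(400,300))]));o=bot.observe();print(o['ee_pos'],o['eef_rot'],o['time_s'])
```

```text
[ 0.44754059 -0.06642157  0.18788033] [179.83050448  -0.63235329  -7.07154687] 5.65
```

View pics/c4.png

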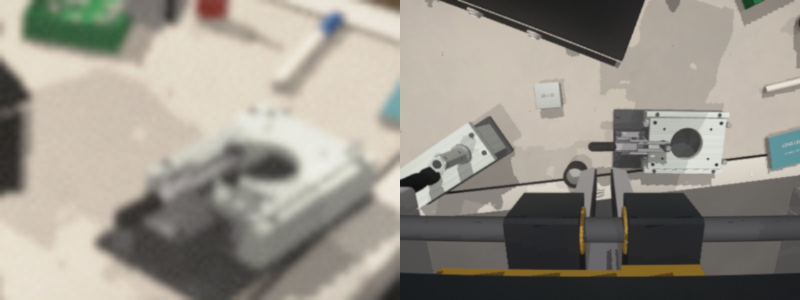

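The scene crop shows the handle level and the arm down on the insert, so the clamp is closed. In the right-hand view a thick silver tool stands at the near end of the stand, at about (455,158). Now I'll look at the stand.

In the tool's units: -0.159 m / 0.75 = -0.212, -0.07 m / 0.75 = -0.0933, -57 degrees / 360 = -0.1583.

Emit:
{"fn": "move_tool", "kwargs": {
  "motion": [
    [[0.05,-0.0267,-0.0667,-0.0933,0,0,-0.0278],[0.05,-0.0533,-0.1333,-0.0933,0,0,-0.0556],[0.05,-0.0893,-0.212,-0.0933,0,0,-0.0833],[0.05,-0.0893,-0.212,-0.0933,0,0,-0.1111],[0.05,-0.0893,-0.212,-0.0933,0,0,-0.1389],[0.05,-0.0893,-0.212,-0.0933,0,0,-0.1583],[0.05,-0.0893,-0.212,-0.0933,0,0,-0.1583],[0.05,-0.0893,-0.212,-0.0933,0,0,-0.1583]]
  ]
}}

```text
time_s: 6.65
ee_pos: [0.3972, 0.1006, 0.2516]
eef_rot: [-180.0, 0.0, 49.8]
wrist_force: [-0.2, -0.5, 1.0]
gripper_width: 0.0498
grip_force: 0.0
```

Run:
```python
from h import *
w,q=snap('wrist','w5');o=bot.observe();print(o['ee_pos'],o['eef_rot'],o['joint_pos'])
```

```text
[0.39727911 0.10056284 0.2517192 ] [-1.79985319e+02  8.19432881e-03  4.98136632e+01] [-1.74490913e+00 -2.29946976e+01  1.19291806e+02  2.72568393e-03
  8.37194849e+01  3.84411301e+01]
```

View pics/w5.png

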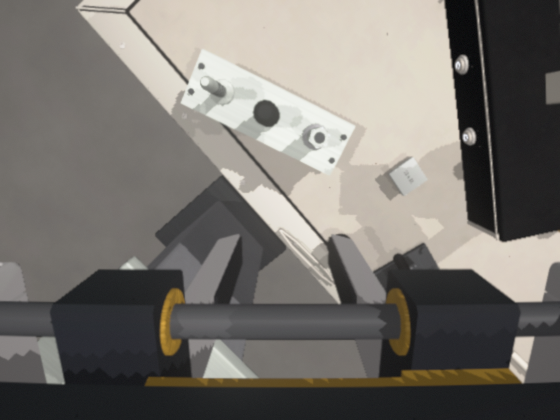

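The hex-handled deburrer is at (319,136), in the row's clamp-side place. The nut driver is at (266,113) and the scriber at (213,87). I'll take a second view with the fingers turned across the row.

In the tool's units: 0.069 m / 0.75 = 0.092, 0.03 m / 0.75 = 0.04, -65 degrees / 360 = -0.1806.

Emit:
{"fn": "move_tool", "kwargs": {
  "motion": [
    [[0.05,0.016,0.04,0.0133,0,0,-0.0278],[0.05,0.032,0.092,0.04,0,0,-0.0556],[0.05,0.032,0.092,0.04,0,0,-0.0833],[0.05,0.032,0.092,0.04,0,0,-0.1111],[0.05,0.032,0.092,0.04,0,0,-0.1389],[0.05,0.032,0.092,0.04,0,0,-0.1667],[0.05,0.032,0.092,0.04,0,0,-0.1806],[0.05,0.032,0.092,0.04,0,0,-0.1806],[0.05,0.032,0.092,0.04,0,0,-0.1806]]
  ]
}}

```text
time_s: 7.82
ee_pos: [0.4656, 0.0744, 0.2219]
eef_rot: [-180.0, -0.0, 114.8]
wrist_force: [0.7, -0.7, 0.0]
gripper_width: 0.0499
grip_force: 0.0
```

Run:
```python
from h import *
np.set_printoptions(precision=4,suppress=True)
w,q=snap('wrist','w6');o=bot.observe();print(o['ee_pos'],o['eef_rot'],o['joint_pos'])
w5,p5=load('w5')
print('top at .116',plane(p5,[319,136],.116),proj(q,plane(p5,[319,136],.116)))
u=proj(q,[[.46,.12,.07]])[0].astype(int);print(u)
a=w5[136-45:136+45,319-60:319+60]; x0=max(u[0]-60,0);y0=max(u[1]-45,0);b=w[y0:y0+90,x0:x0+120];print(x0,y0,b.shape)
cv2.imwrite('pics/c6.png',np.hstack([cv2.resize(a,(400,300),interpolation=cv2.INTER_CUBIC),cv2.resize(b,(400,300),interpolation=cv2.INTER_CUBIC)]))
```

```text
[0.4656 0.0744 0.2219] [-179.9973   -0.0015  114.8101] [ -4.7401 -11.6581 113.6236  -0.      78.0376 -29.5502]
top at .116 [[0.4605 0.1273 0.116 ]] [[306.3048 151.3309]]
[299 154]
239 109 (90, 120, 3)
```

View pics/c6.png

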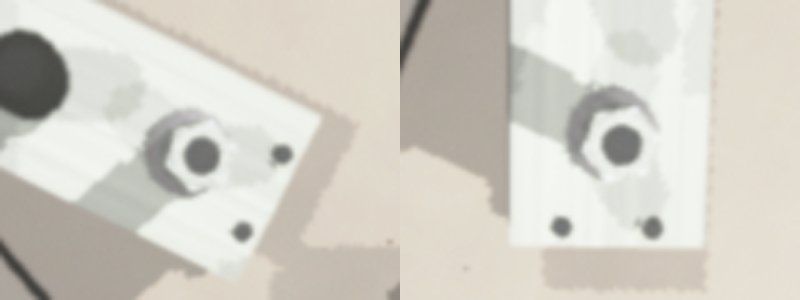

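Run:
```python
from h import *
np.set_printoptions(precision=4,suppress=True)
w5,p5=load('w5');w6,p6=load('w6')
def blob(im,u,r=6):
    g=cv2.cvtColor(im,cv2.COLOR_BGR2GRAY).astype(float);x,y=int(round(u[0])),int(round(u[1]))
    c=g[y-r:y+r+1,x-r:x+r+1];wt=np.clip(165-c,0,None);Y,X=np.mgrid[y-r:y+r+1,x-r:x+r+1]
    return np.array([(wt*X).sum(),(wt*Y).sum()])/wt.sum()
pts={'cap':([319.6,137.8],[305.3,152.5],5),'sL':([331.6,160.6],[287.6,177.1],3),'sR':([343.6,137.2],[314.6,177.4],3)}
for k,(a,b,r) in pts.items():
    a=blob(w5,a,r);b=blob(w6,b,r);X,e=tri([(p5,a),(p6,b)]);print(k,a,b,X,e)
a=cv2.resize(w5[138-18:138+18,320-24:320+24],(400,300),interpolation=cv2.INTER_CUBIC)
b=cv2.resize(w6[152-18:152+18,305-24:305+24],(400,300),interpolation=cv2.INTER_CUBIC)
c=np.hstack([a,b]);c=np.clip((c.astype(float)-130)*2.2,0,255).astype(np.uint8);cv2.imwrite('pics/c7.png',c)
```

```text
cap [319.166  137.4287] [305.0938 152.0708] [0.4596 0.1264 0.1183] 7.03376704043366e-06
sL [331.2845 160.1576] [286.9931 176.5846] [0.4575 0.0948 0.0707] 3.139890081160776e-05
sR [343.0407 136.8651] [314.2571 176.8316] [0.4828 0.1062 0.0702] 3.706688541381269e-05
```

View pics/c7.png

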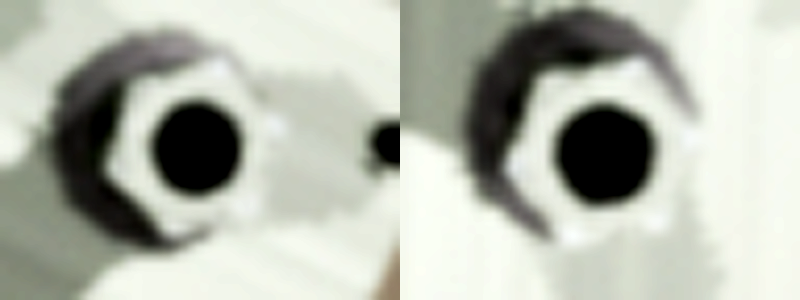

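The contrast crops show the hex. In the right view (w6) its vertices are at about (512,158), (637,58), (692,140) and (570,240), so the flats' normal is 22.5° off the gripper's closing axis. The left view agrees, so I'll turn the tool by +22.5° about its z axis.

In the tool's units: 0.143 m / 0.75 = 0.1907, 0.05 m / 0.75 = 0.0667, 22.5 degrees / 360 = 0.0625.

Emit:
{"fn": "move_tool", "kwargs": {
  "motion": [
    [[0.045,0.0333,0.0107,0.0267,0,0,0.0278],[0.045,0.0667,0.022,0.0667,0,0,0.0556],[0.045,0.0667,0.022,0.1,0,0,0.0625],[0.045,0.0667,0.022,0.1,0,0,0.0625],[0.045,0.0667,0.022,0.1467,0,0,0.0625],[0.045,0.0667,0.022,0.1907,0,0,0.0625],[0.045,0.0667,0.022,0.1907,0,0,0.0625],[0.045,0.0667,0.022,0.1907,0,0,0.0625]]
  ]
}}

```text
time_s: 8.88
ee_pos: [0.4611, 0.1266, 0.081]
eef_rot: [179.8, -0.0, 92.4]
wrist_force: [0.9, 0.8, -0.1]
gripper_width: 0.0452
grip_force: 0.0
```

Emit:
{"fn": "move_tool", "kwargs": {
  "motion": [
    [[0.0,0,0,0,0,0,0],[0.0,0,0,0,0,0,0],[0.0,0,0,0,0,0,0],[0.0,0,0,0,0,0,0],[0.0,0,0,0,0,0,0],[0.0,0,0,0,0,0,0]]
  ],
  "clamp_n": 40
}}

```text
time_s: 9.62
ee_pos: [0.4601, 0.1267, 0.0795]
eef_rot: [179.9, 0.0, 92.4]
wrist_force: [0.1, -0.7, 4.2]
gripper_width: 0.0176
grip_force: 40.0
```

Run:
```python
from h import *
o=bot.observe();print(o['ee_pos'],o['eef_rot'],o['wrist_force'],o['grip_force'],o['gripper_width'],o['ft_torque'])
```

```text
[0.46008119 0.12674374 0.07954128] [1.79937001e+02 1.87087520e-03 9.23929250e+01] [ 0.09397437 -0.65293695  4.2220706 ] 40.00136658054544 0.017621340992599186 [-0.10386593 -0.06197732  0.01387726]
```

The opening of 17.6 mm means the pads are on the flats. Lifting.

Careful with the scale: shifts go in shares of 0.75 m and turns go in shares of 360 degrees. That gives: -0.1 m / 0.75 = -0.1333, -0.09 m / 0.75 = -0.12.

Emit:
{"fn": "move_tool", "kwargs": {
  "motion": [
    [[0,0,0,-0.0133,0,0,0],[0,0,0,-0.04,0,0,0],[0,0,0,-0.08,0,0,0],[0,0,0,-0.12,0,0,0],[0,0,0,-0.1333,0,0,0],[0,0,0,-0.1333,0,0,0]]
  ]
}}

```text
time_s: 10.38
ee_pos: [0.4593, 0.1267, 0.1788]
eef_rot: [-180.0, -0.0, 92.4]
wrist_force: [0.7, -0.2, -1.5]
gripper_width: 0.0177
grip_force: 40.0
```

Run:
```python
from h import *
np.set_printoptions(precision=4,suppress=True)
o=bot.observe();print(o['ee_pos'],o['eef_rot'],o['wrist_force'],o['gripper_width'],o['ft_torque'])
T=rot(o['eef_rot']);s,p=snap('scene','s8');w,q=snap('wrist','w8')
ax=[o['ee_pos']+T@[0,0,z] for z in(-.0365,.0135,.0555)]
print(proj(p,ax));v=proj(p,ax)[1].astype(int)
b=cv2.resize(s[v[1]-38:v[1]+37,v[0]-50:v[0]+50],(400,300),interpolation=cv2.INTER_CUBIC)
for uv in proj(p,ax): cv2.circle(b,tuple(((uv-[v[0]-50,v[1]-38])*4).astype(int)),3,(0,0,255),1)
cv2.imwrite('pics/c8.png',np.hstack([b,cv2.resize(w,(400,300))]))
```

```text
[0.4593 0.1267 0.1788] [-179.9986   -0.0026   92.3952] [ 0.6635 -0.1972 -1.4756] 0.017653123726673537 [-0.052  -0.0733 -0.01  ]
[[270.9637 201.5028]
 [271.2918 223.6804]
 [271.5524 241.1622]]
```

View pics/c8.png

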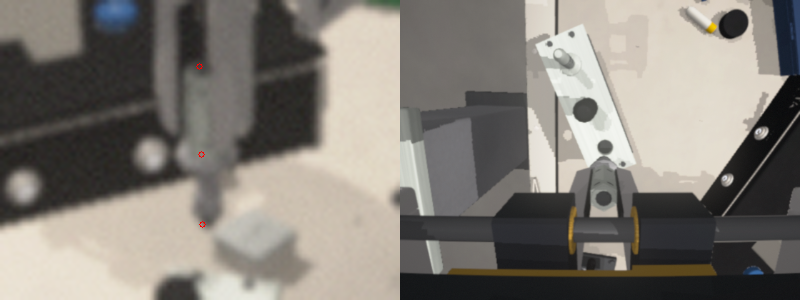

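The tool is held upright: the predicted axis points (red) lie on it, and its hole, in the right view at about (605,147), is empty. The neighbours still stand. Moving over the bore.

In the tool's units: -0.311 m / 0.75 = -0.4147, -0.0427 m / 0.75 = -0.0569, 9.6 degrees / 360 = 0.0267.

Emit:
{"fn": "move_tool", "kwargs": {
  "motion": [
    [[0,-0.04,-0.0053,0,0,0,0.0056],[0,-0.1,-0.0133,0,0,0,0.0111],[0,-0.16,-0.0213,0,0,0,0.0167],[0,-0.22,-0.0307,0,0,0,0.0222],[0,-0.28,-0.0387,0,0,0,0.0267],[0,-0.3333,-0.0453,0,0,0,0.0267],[0,-0.38,-0.052,0,0,0,0.0267],[0,-0.4147,-0.0569,0,0,0,0.0267],[0,-0.4147,-0.0569,0,0,0,0.0267],[0,-0.4147,-0.0569,0,0,0,0.0267]]
  ]
}}

```text
time_s: 11.72
ee_pos: [0.4294, -0.1849, 0.1779]
eef_rot: [-179.9, -0.1, 82.8]
wrist_force: [0.1, 0.4, -1.6]
gripper_width: 0.0178
grip_force: 40.0
```

Run:
```python
from h import *
np.set_printoptions(precision=4,suppress=True)
o=bot.observe();T=rot(o['eef_rot']);print(fx(),F.T@(o['ee_pos']+T@[0,0,.0555]-B),o['eef_rot'],o['wrist_force'],o['ft_torque'])
s,p=snap('scene','s9');t,_=snap('top','t9')
```

```text
[0.0013 0.0005 0.1779] [0.0013 0.0006 0.1224] [-179.9001   -0.0789   82.8011] [ 0.0812  0.354  -1.5731] [-0.0585 -0.104  -0.0285]
```

In the tool's units: 0.0895 m / 0.75 = 0.1193, -0.005 m / 0.75 = -0.0067, 4 degrees / 360 = 0.0111.

Emit:
{"fn": "move_tool", "kwargs": {
  "motion": [
    [[0,-0.0067,0,0.0267,0,0.0111,0],[0,-0.0067,0,0.0667,0,0.0111,0],[0,-0.0067,0,0.1,0,0.0111,0],[0,-0.0067,0,0.1193,0,0.0111,0],[0,-0.0067,0,0.1193,0,0.0111,0],[0,-0.0067,0,0.1193,0,0.0111,0]]
  ]
}}

```text
time_s: 12.58
ee_pos: [0.43, -0.191, 0.0905]
eef_rot: [179.9, -3.9, 82.8]
wrist_force: [0.8, 0.4, -1.0]
gripper_width: 0.0176
grip_force: 40.0
```

Run:
```python
from h import *
np.set_printoptions(precision=4,suppress=True)
for i in range(3):
    o=bot.observe();T=rot(o['eef_rot']);print(F.T@(o['ee_pos']+T@[0,0,.0555]-B),o['eef_rot'],F.T@o['wrist_force'],F.T@o['ft_torque'])
    snap('scene','s10')
```

```text
[-0.001  -0.001   0.0351] [179.9071  -3.944   82.8244] [ 0.5274 -0.7269 -0.9701] [-0.0332  0.0647 -0.023 ]
[-0.0011 -0.001   0.0353] [179.891   -3.9302  82.8204] [ 0.3206  0.3703 -2.3038] [-0.0756  0.0443 -0.016 ]
[-0.0011 -0.001   0.0353] [179.8879  -3.9301  82.8157] [ 0.222   0.3574 -1.9418] [-0.1036  0.0588  0.008 ]
```

In the tool's units: 0.022 m / 0.75 = 0.0293, -0.001 m / 0.75 = -0.0013.

Emit:
{"fn": "move_tool", "kwargs": {
  "motion": [
    [[0,0.0093,-0.0013,0.0033,0,0,0],[0,0.0187,-0.0013,0.004,0,0,0],[0,0.0253,-0.0013,0.0044,0,0,0],[0,0.028,-0.0013,0.0047,0,0,0],[0,0.0293,-0.0013,0.0047,0,0,0],[0,0.0293,-0.0013,0.0047,0,0,0]]
  ]
}}

```text
time_s: 13.48
ee_pos: [0.4311, -0.1688, 0.0876]
eef_rot: [180.0, -4.0, 82.8]
wrist_force: [-1.5, -1.3, -1.9]
gripper_width: 0.0179
grip_force: 40.0
```

Create st.py:
```python
from h import *
np.set_printoptions(precision=4,suppress=True)
fs=[]
for i in range(2):
    o=bot.observe();T=rot(o['eef_rot']);fs.append(F.T@o['wrist_force']);t=F.T@(o['ee_pos']+T@[0,0,.0555]-B);get_image('top')
print('tip',t,'r',np.hypot(*t[:2]),'F',np.mean(fs,0),'tq',F.T@o['ft_torque'],'w',o['gripper_width'],o['time_s'])
```

```bash
python3 st.py
```

```text
tip [0.0212 0.0008 0.0322] r 0.021262756674182544 F [-1.0393  0.5382 -1.4601] tq [-0.0438  0.2567  0.0152] w 0.01789705439803255 13.525
```

In the tool's units: 0.0162 m / 0.75 = 0.0216, 0.0141 m / 0.75 = 0.0188.

Emit:
{"fn": "move_tool", "kwargs": {
  "motion": [
    [[0,0.0005,0.0048,0,0,0,0],[0,-0.0001,0.0085,0,0,0,0],[0,-0.0015,0.0121,-0.0003,0,0,0],[0,-0.0031,0.0156,-0.0005,0,0,0],[0,-0.0052,0.0188,-0.0008,0,0,0],[0,-0.0077,0.0216,-0.0011,0,0,0],[0,-0.0077,0.0216,-0.0011,0,0,0],[0,-0.0077,0.0216,-0.0011,0,0,0]]
  ]
}}

```text
time_s: 14.58
ee_pos: [0.4464, -0.1765, 0.0879]
eef_rot: [180.0, -4.0, 82.8]
wrist_force: [-0.9, -0.9, -0.5]
gripper_width: 0.0175
grip_force: 40.0
```

```bash
python3 st.py
```

```text
tip [ 0.0156 -0.0154  0.0326] r 0.021898615126771437 F [-0.9316  1.0764 -0.5164] tq [0.1886 0.2553 0.0201] w 0.01763639851583328 14.625
```

In the tool's units: -0.0156 m / 0.75 = -0.0208, -0.0127 m / 0.75 = -0.0169.

Emit:
{"fn": "move_tool", "kwargs": {
  "motion": [
    [[0,-0.0029,0.0028,-0.0001,0,0,0],[0,-0.0061,0.0049,-0.0004,0,0,0],[0,-0.0096,0.0065,-0.0007,0,0,0],[0,-0.0132,0.0079,-0.0009,0,0,0],[0,-0.0169,0.0085,-0.0012,0,0,0],[0,-0.0208,0.0088,-0.0015,0,0,0],[0,-0.0208,0.0088,-0.0015,0,0,0],[0,-0.0208,0.0088,-0.0015,0,0,0]]
  ]
}}

```text
time_s: 15.68
ee_pos: [0.4509, -0.1928, 0.0879]
eef_rot: [180.0, -4.0, 82.8]
wrist_force: [-2.4, 1.7, -1.1]
gripper_width: 0.0176
grip_force: 40.0
```

```bash
python3 st.py
```

```text
tip [ 0.     -0.0219  0.0326] r 0.021884339518082826 F [ 1.2492  1.7191 -0.874 ] tq [ 0.3905 -0.1104  0.0139] w 0.01738342449283508 15.725
```

In the tool's units: -0.0155 m / 0.75 = -0.0207, -0.0133 m / 0.75 = -0.0177.

Emit:
{"fn": "move_tool", "kwargs": {
  "motion": [
    [[0,-0.0039,-0.0003,-0.0003,0,0,0],[0,-0.0076,-0.0011,-0.0005,0,0,0],[0,-0.0112,-0.0023,-0.0008,0,0,0],[0,-0.0145,-0.004,-0.0011,0,0,0],[0,-0.0177,-0.006,-0.0012,0,0,0],[0,-0.0207,-0.0085,-0.0015,0,0,0],[0,-0.0207,-0.0085,-0.0015,0,0,0],[0,-0.0207,-0.0085,-0.0015,0,0,0]]
  ]
}}

```text
time_s: 16.77
ee_pos: [0.4427, -0.2075, 0.088]
eef_rot: [180.0, -4.0, 82.8]
wrist_force: [-1.4, 1.3, 0.6]
gripper_width: 0.0179
grip_force: 40.0
```

```bash
python3 st.py
```

```text
tip [-0.0156 -0.0156  0.0327] r 0.022029220922424392 F [1.6188 1.2331 0.9785] tq [ 0.162  -0.492   0.0544] w 0.01770979873363515 16.825
```

In the tool's units: -0.0156 m / 0.75 = -0.0208, -0.0127 m / 0.75 = -0.0169.

Emit:
{"fn": "move_tool", "kwargs": {
  "motion": [
    [[0,-0.0024,-0.0031,-0.0001,0,0,0],[0,-0.0045,-0.0061,-0.0003,0,0,0],[0,-0.0061,-0.0096,-0.0004,0,0,0],[0,-0.0075,-0.0132,-0.0005,0,0,0],[0,-0.0081,-0.0169,-0.0005,0,0,0],[0,-0.0084,-0.0208,-0.0005,0,0,0],[0,-0.0084,-0.0208,-0.0005,0,0,0],[0,-0.0084,-0.0208,-0.0005,0,0,0]]
  ]
}}

```text
time_s: 17.88
ee_pos: [0.4265, -0.2118, 0.0881]
eef_rot: [180.0, -4.0, 82.8]
wrist_force: [1.4, 2.5, 1.7]
gripper_width: 0.0177
grip_force: 40.0
```

```bash
python3 st.py
```

```text
tip [-0.022  -0.0001  0.0327] r 0.02198373638207411 F [ 2.5703 -1.5983  1.8738] tq [-0.3759 -0.6092 -0.0132] w 0.01764702676461536 17.925
```

In the tool's units: -0.0154 m / 0.75 = -0.0205, -0.0132 m / 0.75 = -0.0176.

Emit:
{"fn": "move_tool", "kwargs": {
  "motion": [
    [[0,0.0008,-0.0039,0,0,0,0],[0,0.0015,-0.0076,0.0001,0,0,0],[0,0.0027,-0.0112,0.0001,0,0,0],[0,0.0044,-0.0145,0.0003,0,0,0],[0,0.0065,-0.0176,0.0004,0,0,0],[0,0.0089,-0.0205,0.0007,0,0,0],[0,0.0089,-0.0205,0.0007,0,0,0],[0,0.0089,-0.0205,0.0007,0,0,0]]
  ]
}}

```text
time_s: 18.98
ee_pos: [0.412, -0.2032, 0.088]
eef_rot: [180.0, -4.0, 82.8]
wrist_force: [2.8, 0.9, 1.9]
gripper_width: 0.0179
grip_force: 40.0
```

```bash
python3 st.py
```

```text
tip [-0.0152  0.0154  0.0326] r 0.021644021503256346 F [ 1.115  -1.9897  1.1361] tq [-0.6728 -0.1797 -0.0126] w 0.017560514310129515 19.025
```

Emit:
{"fn": "move_tool", "kwargs": {
  "motion": [
    [[0,0.0028,-0.0023,0.0001,0,0,0],[0,0.0059,-0.0044,0.0004,0,0,0],[0,0.0092,-0.0061,0.0007,0,0,0],[0,0.0128,-0.0073,0.0009,0,0,0],[0,0.0165,-0.008,0.0012,0,0,0],[0,0.0203,-0.0083,0.0015,0,0,0],[0,0.0203,-0.0083,0.0015,0,0,0],[0,0.0203,-0.0083,0.0015,0,0,0]]
  ]
}}

```text
time_s: 20.08
ee_pos: [0.4077, -0.1872, 0.0878]
eef_rot: [-180.0, -4.0, 82.8]
wrist_force: [2.6, -1.6, 0.8]
gripper_width: 0.018
grip_force: 40.0
```

```bash
python3 st.py
```

```text
tip [0.0001 0.0217 0.0324] r 0.021717604797261345 F [-0.6641 -2.7266  0.6059] tq [-0.6894  0.2374 -0.0133] w 0.01746807407076247 20.125
```

In the tool's units: 0.0153 m / 0.75 = 0.0204, 0.013 m / 0.75 = 0.0173.

Emit:
{"fn": "move_tool", "kwargs": {
  "motion": [
    [[0,0.0036,0.0004,0.0003,0,0,0],[0,0.0073,0.0011,0.0005,0,0,0],[0,0.0109,0.0023,0.0008,0,0,0],[0,0.0143,0.004,0.0009,0,0,0],[0,0.0173,0.0061,0.0012,0,0,0],[0,0.0204,0.0085,0.0013,0,0,0],[0,0.0204,0.0085,0.0013,0,0,0],[0,0.0204,0.0085,0.0013,0,0,0]]
  ]
}}

```text
time_s: 21.18
ee_pos: [0.4159, -0.1726, 0.0878]
eef_rot: [-180.0, -4.0, 82.8]
wrist_force: [0.5, -1.8, -0.8]
gripper_width: 0.0177
grip_force: 40.0
```

```bash
python3 st.py
```

```text
tip [0.0156 0.0154 0.0324] r 0.021936144878703556 F [-1.8692 -1.0298 -0.6421] tq [-0.3415  0.4397 -0.0694] w 0.017718410637888444 21.225
```

In the tool's units: 0.0166 m / 0.75 = 0.0221, 0.0156 m / 0.75 = 0.0208.

Emit:
{"fn": "move_tool", "kwargs": {
  "motion": [
    [[0,0.0023,0.0028,0.0001,0,0,0],[0,0.0044,0.006,0.0003,0,0,0],[0,0.006,0.0095,0.0004,0,0,0],[0,0.0073,0.0131,0.0005,0,0,0],[0,0.008,0.0168,0.0005,0,0,0],[0,0.0083,0.0208,0.0005,0,0,0],[0,0.0083,0.0221,0.0005,0,0,0],[0,0.0083,0.0221,0.0005,0,0,0],[0,0.0083,0.0221,0.0005,0,0,0]]
  ]
}}

```text
time_s: 22.4
ee_pos: [0.4331, -0.1686, 0.0878]
eef_rot: [-180.0, -4.0, 82.8]
wrist_force: [0.3, -1.1, -1.1]
gripper_width: 0.0174
grip_force: 40.0
```

```bash
python3 st.py
```

```text
tip [ 0.0217 -0.0012  0.0325] r 0.021759161912896334 F [-1.0732  0.4671 -1.2617] tq [0.1253 0.3463 0.0042] w 0.017892276781071043 22.45
```

In the tool's units: -0.092 m / 0.75 = -0.1227, 0.001 m / 0.75 = 0.0013, -4 degrees / 360 = -0.0111.

Emit:
{"fn": "move_tool", "kwargs": {
  "motion": [
    [[0,0.0009,0.0013,0,0,0,0],[0,0.0009,0.0013,0,0,0,0],[0,0.0009,0.0013,0,0,0,0],[0,-0.0107,0,-0.0008,0,0,0],[0,-0.024,0,-0.0016,0,0,0],[0,-0.024,0,-0.0267,0,0,0],[0,-0.024,0,-0.0733,0,0,0],[0,-0.024,0,-0.1227,0,-0.0111,0],[0,-0.024,0,-0.1227,0,-0.0111,0],[0,-0.024,0,-0.1227,0,-0.0111,0]]
  ]
}}

```text
time_s: 23.75
ee_pos: [0.4296, -0.1927, 0.1772]
eef_rot: [-179.9, -0.1, 82.8]
wrist_force: [-0.1, 0.2, -2.7]
gripper_width: 0.0176
grip_force: 40.0
```

Run:
```python
from h import *
np.set_printoptions(precision=4,suppress=True)
snap('scene','s11')
o=bot.observe();T=rot(o['eef_rot']);print(o['ee_pos'],o['eef_rot'],o['wrist_force'],o['gripper_width'],o['time_s'])
# delta to hover above the hole (tool held pose .4593 .1267 .1788)
print(T.T@(np.array([.4593,.1267,.1788])-o['ee_pos']))
```

```text
[ 0.4293 -0.1925  0.1766] [-179.8501   -0.1305   82.7689] [ 0.5257 -0.4377 -1.7783] 0.01797174464147488 23.8
[ 0.3204 -0.0104 -0.0014]
```

In the tool's units: 0.3204 m / 0.75 = 0.4272, 0.29 m / 0.75 = 0.3867, -9.6 degrees / 360 = -0.0267.

Emit:
{"fn": "move_tool", "kwargs": {
  "motion": [
    [[0,0.04,-0.0013,-0.0027,0,0,-0.0056],[0,0.1,-0.0027,-0.0027,0,0,-0.0111],[0,0.16,-0.0053,-0.0027,0,0,-0.0167],[0,0.22,-0.0067,-0.0027,0,0,-0.0222],[0,0.28,-0.0093,-0.0027,0,0,-0.0267],[0,0.3333,-0.0107,-0.0027,0,0,-0.0267],[0,0.3867,-0.012,-0.0027,0,0,-0.0267],[0,0.4272,-0.0139,-0.0027,0,0,-0.0267],[0,0.4272,-0.0139,-0.0027,0,0,-0.0267],[0,0.4272,-0.0139,-0.0027,0,0,-0.0267]]
  ]
}}

```text
time_s: 25.05
ee_pos: [0.4594, 0.1256, 0.1792]
eef_rot: [-179.9, 0.0, 92.4]
wrist_force: [0.7, -0.4, -2.2]
gripper_width: 0.0177
grip_force: 40.0
```

Create ck.py:
```python
from h import *
np.set_printoptions(precision=4,suppress=True)
s,p=snap('scene','s12');w,q=snap('wrist','w12')
o=bot.observe();T=rot(o['eef_rot']);print(o['ee_pos'],o['eef_rot'],o['wrist_force'])
print(T.T@(np.array([.4593,.1267,.1788])-o['ee_pos']))
s8,_=load('s8');v=proj(p,[o['ee_pos']+T@[0,0,.0135]])[0].astype(int)
cr=lambda s:cv2.resize(s[v[1]-38:v[1]+37,v[0]-50:v[0]+50],(400,300),interpolation=cv2.INTER_CUBIC)
cv2.imwrite('pics/c12.png',np.hstack([cr(s8),cr(s)]))
w8,_=load('w8');d=cv2.absdiff(w8,w)[200:290,230:330];print('wrist diff',d.mean(),(d.max(2)>40).sum())
```

```bash
python3 ck.py
```

```text
[0.4598 0.1253 0.1798] [-179.933     0.0047   92.311 ] [-0.5653  0.5497 -2.0397]
[ 0.0014 -0.0004  0.001 ]
wrist diff 2.883259259259259 136
```

View pics/c12.png

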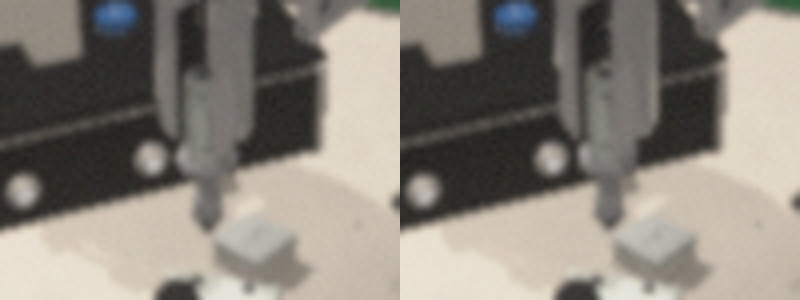

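Both crops show the tool at the same place in the grip, upright with the tip at about (207,228) in each, so it has not slipped. Lowering into its hole.

In the tool's units: 0.09 m / 0.75 = 0.12, 0.085 m / 0.75 = 0.1133.

Emit:
{"fn": "move_tool", "kwargs": {
  "motion": [
    [[0,0.0019,-0.0005,0.0267,0,0,0],[0,0.0019,-0.0005,0.0533,0,0,0],[0,0.0019,-0.0005,0.0733,0,0,0],[0,0.0019,-0.0005,0.0867,0,0,0],[0,0.0019,-0.0005,0.1,0,0,0],[0,0.0019,-0.0005,0.1133,0,0,0],[0,0.0019,-0.0005,0.12,0,0,0],[0,0.0019,-0.0005,0.12,0,0,0]]
  ]
}}

```text
time_s: 26.15
ee_pos: [0.4594, 0.1277, 0.0901]
eef_rot: [-180.0, 0.0, 92.4]
wrist_force: [0.4, 0.1, -2.4]
gripper_width: 0.0174
grip_force: 40.0
```

Run:
```python
from h import *
for i in range(2):
    o=bot.observe();print(o['ee_pos'],o['wrist_force'],o['ft_torque']);get_image('top')
```

```text
[0.45941443 0.12768694 0.09013323] [ 0.36333176  0.14559508 -2.4406351 ] [-0.04807126 -0.05089912  0.00079836]
[0.45970857 0.12772346 0.09052899] [-0.11848456 -0.12917098 -1.05450696] [-0.04664105 -0.13143738  0.01840358]
```

No side force, so it is in cleanly. Lowering the rest of the way until it seats.

In the tool's units: 0.0113 m / 0.75 = 0.0151, 0.0105 m / 0.75 = 0.014.

Emit:
{"fn": "move_tool", "kwargs": {
  "motion": [
    [[0,-0.0007,0,0.0053,0,0,0],[0,-0.0007,0,0.0107,0,0,0],[0,-0.0007,0,0.014,0,0,0],[0,-0.0007,0,0.0151,0,0,0],[0,-0.0007,0,0.0151,0,0,0]]
  ]
}}

```text
time_s: 26.88
ee_pos: [0.4595, 0.1272, 0.0796]
eef_rot: [-180.0, 0.0, 92.4]
wrist_force: [-3.8, 0.1, 5.2]
gripper_width: 0.0178
grip_force: 40.0
```

Run:
```python
from h import *
for i in range(2):
    o=bot.observe();print(o['ee_pos'],o['wrist_force'],o['ft_torque']);get_image('top')
```

```text
[0.45947292 0.12716028 0.0795551 ] [-3.81950293  0.07618678  5.20415611] [-0.10064738  0.62132264 -0.00430919]
[0.45950436 0.12715458 0.07955871] [-2.74721286 -0.81908965  5.35829307] [-0.08224604  0.71949321  0.03596992]
```

In the tool's units: -0.14 m / 0.75 = -0.1867, -0.11 m / 0.75 = -0.1467.

Emit:
{"fn": "move_tool", "kwargs": {
  "motion": [
    [[0.03,0,0,0,0,0,0],[0.045,0,0,0,0,0,0],[0.045,0,0,0,0,0,0],[0.045,0,0,0,0,0,0],[0.045,0,0,-0.0267,0,0,0],[0.045,0,0,-0.08,0,0,0],[0.045,0,0,-0.1467,0,0,0],[0.045,-0.08,0,-0.1867,0,0,0],[0.045,-0.1067,0,-0.1867,0,0,0],[0.045,-0.1067,0,-0.1867,0,0,0]]
  ]
}}

```text
time_s: 28.22
ee_pos: [0.4632, 0.0462, 0.2196]
eef_rot: [179.9, 0.0, 92.2]
wrist_force: [0.6, 0.5, -0.3]
gripper_width: 0.0449
grip_force: 0.0
```

Run:
```python
from h import *
o=bot.observe();print(o['ee_pos'],o['wrist_force'],o['time_s'])
w,p=snap('wrist','w14');t,pt=snap('top','t14');s,ps=snap('scene','s14')
u=proj(p,[[.4596,.1264,.116],[.46,.127,.072],[.44,.1716,.1]]).astype(int);print(u)
v=proj(ps,[[.44,.17,.09],[.44,-.13,.06]]).astype(int)
x0=min(max(u[0][0]-60,0),420);y0=min(max(u[0][1]-70,0),315)
a=cv2.resize(w[y0:y0+105,x0:x0+140],(400,300),interpolation=cv2.INTER_CUBIC)
f=lambda v:cv2.resize(s[v[1]-38:v[1]+37,v[0]-50:v[0]+50],(400,300),interpolation=cv2.INTER_CUBIC)
cv2.imwrite('pics/c14.png',np.vstack([np.hstack([a,f(v[0])]),np.hstack([f(v[1]),cv2.resize(t[190:310,250:410],(400,300))])]))
```

```text
[0.46323189 0.04620931 0.21956003] [ 0.55611438  0.48240228 -0.26807325] 28.225
[[285 114]
 [285 115]
 [264  59]]
```

View pics/c14.png

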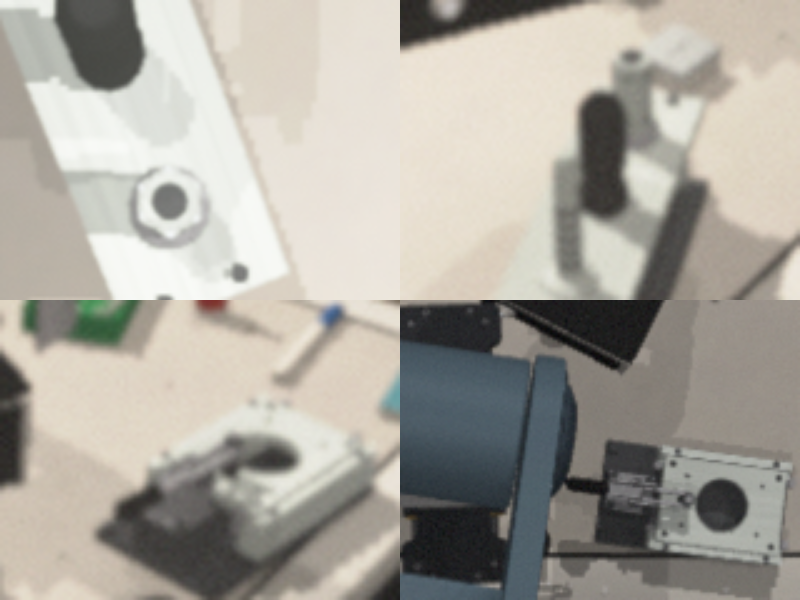

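The deburrer stands upright in its hole, at (170,202) in the wrist crop and (632,95) in the scene crop. Both neighbours are standing, the clamp is closed and the insert is in place.

```bash
python3 -c "
from rig import bot, get_image, camera_params, job_done
print(job_done())"
```

```text
the job is handed in; nothing more can be done
None
```

The job is handed in after about 28 s of robot time: the clamp is closed, the bore edge was run clockwise all the way round at about 1–4 N, and the deburrer is back upright in its hole with both neighbours still standing; no verdict was returned.

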